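# Load the grinding jar with a scoop

## Robot

A 6-joint arm with a two-finger parallel gripper is mounted at the origin on the work surface. World frame = base frame: x ahead of the robot, y to its left, z up, the work surface at z = 0. Lengths are in m, angles in rad, forces in N, time in s.
With the tool pointing down it reaches from about 0.35 to 0.925 m from the base axis. Payload 6.4 kg.
Tool frame: the origin (TCP) lies at the very end of the fingers, on their centre line; the grasp point (between the pads) lies 19 mm behind it; z points along the fingers, x is the direction in which the jaws open and shut, and the axes are right-handed (so a half turn about z gives the same grasp; the last joint's range is limited). The gripper opens to 85 mm and grips with 20 to 120 N. Pads are 22 mm wide; open, the fingers measure 114 mm over their backs; the gripper's body (76 mm by 85 mm) begins 54 mm behind the grasp point. The pads swing forward as they close: fully open they stand 13 mm farther back than shut.
Start: joints at [-1.453, 0.245, 1.558, -0, 1.339, -0.174], TCP at [0.187, -0.623, 0.231] pointing down, gripper open.
Joint ranges: [-3.13, 3.13], [-1.02, 2.26], [0.13, 2.54], [-0.95, 4.09], [0.21, 2.88], [-2.74, 2.74]. Speed limits (rad/s): [2.57, 2.57, 3.14, 3.14, 3.14, 3.14].

## Interface

Orientations are given as [roll, pitch, yaw] about the fixed x, y, z axes, in that order (R = Rz(yaw) Ry(pitch) Rx(roll)).
In Python, from workcell import status, capture, calibration, workorder gives the robot as it stands. The module is installed in compiled form; this text tells all that it offers.
- The arm moves only by the shell command python3 -m handwheel 'ROWS' [FORCE]. ROWS is text: rows parted by semicolons, each of 7 numbers parted by spaces: the turn, a rotation vector about the world's x, y, z in rad, then the shift along the world's x, y, z in m, then the finger opening in m, from 0 to 0.0854. A call has 1 to 8 rows; each row is the pose to reach, as a shift and turn from the pose measured when the call began; what a row does not reach only later rows make up. A row lasts 1/12 s, in which the tool goes at most 41.7 mm and 7.16 degrees, less where a joint would pass 70% of its speed; a pose out of reach is approached as far as the arm can. A call with a gripper value outside its range is refused whole. The fingers move at their own pace and stop on an object; FORCE is the grip in N (left out, the last holds). Time passes only in rows, so rows that repeat a pose let the fingers close. It gives the time, the measured TCP pose, the force and the opening at its end, in the units of the state.
- status.get_state(): the state, without advancing time (a new reading comes with each control period).
- capture(name): name is "scene" or "side" or "wrist"; returns (picture, depth): 384x512x3 uint8, red, green, blue; 384x512 float32, m along the optical axis (not along the pixel's ray), 0 where there is no reading.
- calibration(name): a dict with "fx", "fy", "cx", "cy" (pixels), "extrinsics" (4x4, takes a point from world to camera coordinates); the wrist camera has in their place "mount" (4x4, takes a point from camera to tool coordinates, whose origin is the TCP and whose axes are the tool frame's). Camera axes: x right, y up, looking along -z (the intrinsics and any distortion apply to the point x, -y, -z); pixel columns grow to the right and rows downward; lengths in m; the calibration is good to about 2 mm. The wrist camera is an equidistant fisheye: a pixel r from the principal point sees the ray r / f radians off the axis. A picture is of the moment at which its call begins: read the wrist's pose just before it. calibration takes no time and is no camera call.
- workorder.finish_job(): hands the job in, once; it reports no verdict.
The state is a dict: "time_s": time; "joint_pos": joint angles; "joint_vel": joint speeds; "joint_torque": joint torques, N m; "eef_pos": TCP position; "tcp_rot": TCP orientation; "wrist_force": force on the tool from outside, world axes, zero at the start; "wrist_torque": the same for the moment, N m; "opening": opening from 0.0 (shut) to 1.0 (fully open).
Only numpy, scipy, OpenCV 4.12 (cv2) and the standard library are available. Lean on these libraries where they do the work, as an engineer would, in place of code of your own. Each camera call takes 0.05 s, during which the arm holds its last target. There are 200 camera calls.

## Task

Take the steel scoop by its upright grip, scoop up the white ceramic grinding balls lying in the long tray and tip them into the open steel grinding jar (not the one with its lid on); at least three of the four balls must be carried over together in the scoop and end up in the jar. Then stand the scoop upright, flat on the bench, and let go of it. Do not touch the balls with the gripper's fingers.

Things in the scene. Friction and masses are not known exactly. Their poses are not given: they have to be found in the camera images.
- scoop_grip (a point): Steel scoop, 0.18 kg: pan 80 mm wide (75 inside), open in front, upright grey grip behind. Point: in the grip, 75 mm above the underside. x: forward out of the mouth, y: across, z: up. Grip: 24 (x) by 22 mm (y), its top 25 mm above the point. Pan floor 2 mm thick; front lip 115 mm ahead of and 75 mm below the point, back wall 14 mm ahead. Side walls 28 mm high, ending 24 mm short of the lip.
- tray: Dark steel open tray, fixed, 288 x 134 mm outside, 32 mm high, walls upright and 4 mm thick. Origin: centre of its underside; x along its length, y across, z up. Flat floor inside: top 4 mm above the bench, 280 mm long (x from -140 to 140), 126 mm wide. The balls lie in its +x half, near y = 0; pushed against the end wall they climb onto the scoop's lip.
- jar_mouth (a point): Open steel grinding jar, round, 126 mm outside and 116 mm inside diameter, 72 mm high, fixed to the bench. The point is the centre of its mouth, level with the rim; z up. Inner floor 6 mm above the bench. A like jar near it is closed with a dark lid and black knob, 98 mm high in all.
- ball1_center (a point): Centre of grinding ball 1 of four alike: white ceramic, 20 mm diameter, about 16 g, polished, lying loose in the tray. It rolls freely.
- ball2_center (a point): Centre of grinding ball 2 of four alike: white ceramic, 20 mm diameter, about 16 g, polished, lying loose in the tray. It rolls freely.
- ball3_center (a point): Centre of grinding ball 3 of four alike: white ceramic, 20 mm diameter, about 16 g, polished, lying loose in the tray. It rolls freely.
- ball4_center (a point): Centre of grinding ball 4 of four alike: white ceramic, 20 mm diameter, about 16 g, polished, lying loose in the tray. It rolls freely.
There are look-alikes about, which are no part of the job. What is shaped like the part that bears ball2_center but brown or green is not meant.

How it is judged:
By the outcome, as a careful person would: the job done as asked, in the order asked, and still so for the second after the job is handed in, with the robot touching nothing.
It also fails if it takes over 58 s, if anything falls off the work surface, if the arm or the gripper's body presses on something with over 40 N, if the wrist force passes 120 N, or if a joint passes its speed limit or range.

## Working session

There is one attempt and no reset: what is moved stays moved. The work goes in short steps, Python scripts to look and compute and a shell command to move; the robot and the scene stay as the last step left them, time stands still between calls to the robot, and variables do not carry over. Pictures are saved under pics/ and viewed, about 8 in all and at most 12, crops included, and the job is handed in when it is done.

```bash
mkdir -p pics
cat > h.py <<'E'
import numpy as np,cv2
from workcell import status,capture,calibration
def grab(n):
    s=status.get_state(); p,d=capture(n); np.savez('pics/%s.npz'%n,p=p,d=d,pos=s['eef_pos'],rot=s['tcp_rot']); return p,d
def world(n,u,v,d):
    "point at pixel u,v with depth d (scene/side)"
    c=calibration(n); E=np.array(c['extrinsics'])
    k=np.array([(u-c['cx'])/c['fx']*d,-(v-c['cy'])/c['fy']*d,-d,1.])
    return (np.linalg.inv(E)@k)[:3]
E
python3 - <<'E'
from h import *
a,_=grab('scene');b,_=grab('side')
cv2.imwrite('pics/a.png',cv2.resize(a[...,::-1],(800,600),interpolation=cv2.INTER_CUBIC));cv2.imwrite('pics/b.png',cv2.resize(b[...,::-1],(800,600),interpolation=cv2.INTER_CUBIC))
for n in('scene','side'):print(calibration(n))
print(status.get_state())
E
```

```text
{'fx': 375.1300865571894, 'fy': 375.1300865571894, 'cx': 255.90727148026176, 'cy': 193.6759166429209, 'extrinsics': array([[ 0.70588651,  0.70806239, -0.01928427, -0.37304796],
       [-0.41799706,  0.43838298,  0.79567507,  0.16795186],
       [ 0.57184149, -0.55359553,  0.60541663, -1.25934265],
       [ 0.        ,  0.        ,  0.        ,  1.        ]])}
{'fx': 392.63697364492674, 'fy': 392.63697364492674, 'cx': 255.8315809153166, 'cy': 197.50327649829885, 'extrinsics': array([[-0.9848429 , -0.17232892, -0.01967735,  0.52250139],
       [ 0.07137569, -0.50605204,  0.85954456, -0.11470516],
       [-0.15808214,  0.84511187,  0.51068186, -0.69990196],
       [ 0.        ,  0.        ,  0.        ,  1.        ]])}
{'time_s': 0.1, 'joint_pos': array([-1.45310088e+00,  2.45761901e-01,  1.55889994e+00, -8.52717534e-06,
        1.33871123e+00, -1.74111060e-01]), 'joint_vel': array([ 0.00239191, -0.00172629, -0.00109028,  0.0003874 , -0.00192061,
        0.00105663]), 'joint_torque': array([-3.69878817e-04, -4.30669677e+01, -3.27129543e+01, -1.34654292e-04,
        2.82340196e-03,  3.14236903e-07]), 'eef_pos': array([ 0.18693004, -0.62201082,  0.23027501]), 'tcp_rot': array([-3.14129240e+00,  1.75492978e-03, -1.27898759e+00]), 'wrist_force': array([0.77199147, 0.36227925, 0.063609  ]), 'wrist_torque': array([ 0.01453475, -0.03102039,  0.03093147]), 'opening': 0.99976156335744}
```

View pics/a.png

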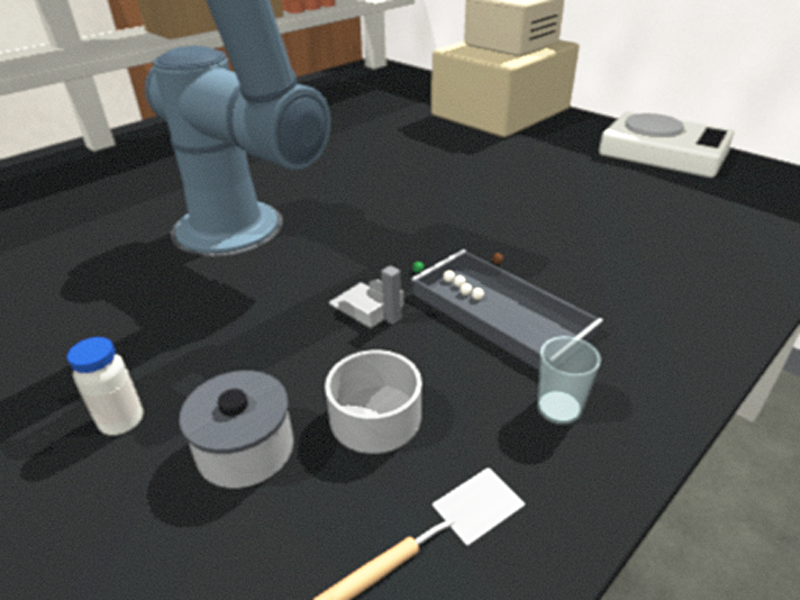

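View pics/b.png

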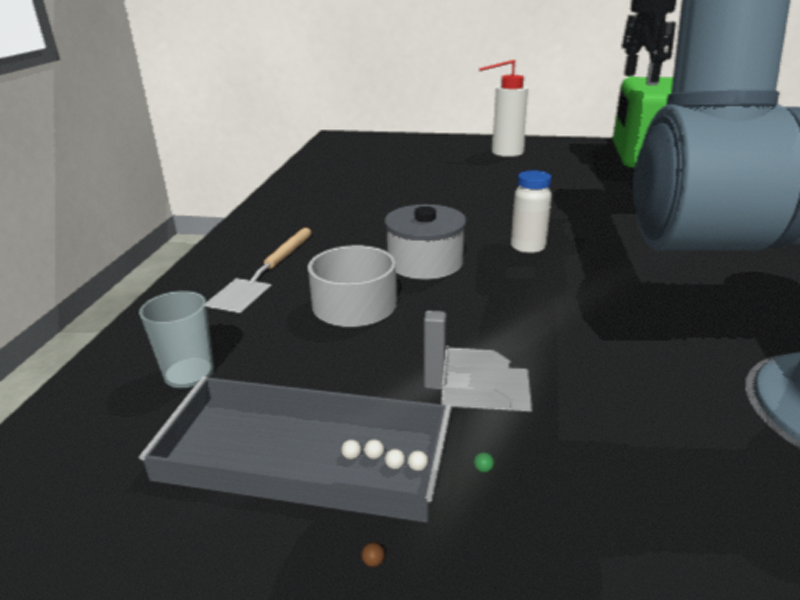

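The scene view (800x600) shows the grip at (391,270), the open jar at (375,385), and the tray with four white balls at (449–478,276–294). The side view shows the grip at (434,315), the scoop mouth pointing right toward the robot, the jar at (352,265), and the balls at (351–418,450–461).

Run:
```python
from h import *
S=.64
W={}
for n in('scene','side'):
    z=np.load('pics/%s.npz'%n);p,d=z['p'],z['d']
    v,u=np.mgrid[:384,:512]
    c=calibration(n);k=np.stack([(u-c['cx'])/c['fx']*d,-(v-c['cy'])/c['fy']*d,-d,np.ones_like(d)],-1)
    w=(k@np.linalg.inv(c['extrinsics']).T)[...,:3]; w[d==0]=np.nan; W[n]=w
    np.save('pics/w_%s.npy'%n,w)
    box={'scene':dict(jar=(325,350,425,450),tray=(405,245,610,375),scoop=(325,262,408,330),lid=(175,370,295,485)),
         'side':dict(jar=(305,245,400,325),tray=(140,375,452,522),scoop=(420,308,535,415),lid=(385,205,466,275))}[n]
    for b,(x0,y0,x1,y1) in box.items():
        q=w[int(y0*S):int(y1*S),int(x0*S):int(x1*S)].reshape(-1,3);q=q[np.isfinite(q[:,0])]
        r=q[(q[:,2]>.002)]
        if b=='jar':
            t=q[(abs(q[:,2]-.072)<.005)]
            A=np.c_[2*t[:,:2],np.ones(len(t))];s=np.linalg.lstsq(A,(t[:,:2]**2).sum(1),rcond=None)[0]
            print(n,b,s[:2],np.sqrt(s[2]+s[:2]@s[:2]),len(t),np.nanpercentile(r[:,2],98))
        if b=='scoop':
            t=q[q[:,2]>.045];print(n,b,'grip',cv2.minAreaRect(t[:,:2].astype(np.float32)),t.mean(0),t[:,2].max(),len(t))
            t2=q[(q[:,2]>.09)];print(' top',t2.mean(0),len(t2), t2.min(0),t2.max(0))
            g=q[(q[:,2]>.0)&(q[:,2]<.04)]
        if b=='tray':
            t=q[(q[:,2]>.024)&(q[:,2]<.04)];print(n,b,cv2.minAreaRect(t[:,:2].astype(np.float32)),len(t))
            f=q[(q[:,2]<.010)];print(' zlow',np.percentile(f[:,2],[5,50,95]))
    x0,y0,x1,y1=[int(a*S) for a in box['tray']]
    m=np.zeros((384,512),np.uint8);m[y0:y1,x0:x1]=(p[y0:y1,x0:x1].min(-1)>150)*255
    nn,l,st,ce=cv2.connectedComponentsWithStats(m)
    for i in range(1,nn):
        if st[i,4]>6: print(' white',st[i],ce[i],np.nanmean(w[l==i],0))
    crop={'scene':(320,240,520,360),'side':(330,300,540,480)}[n]
    x0,y0,x1,y1=[int(a*S) for a in crop]
    cv2.imwrite('pics/c_%s.png'%n,cv2.resize(p[y0:y1,x0:x1,::-1],None,fx=5,fy=5,interpolation=cv2.INTER_CUBIC))
    print(n,x0,y0)
a=cv2.imread('pics/c_scene.png');b=cv2.imread('pics/c_side.png');print(a.shape,b.shape)
cv2.imwrite('pics/c.png',cv2.resize(b,None,fx=1,fy=1))
```

```text
scene jar [ 0.62929725 -0.1506002 ] 0.060230404396351016 457 0.07170869596963228
scene tray ((0.6264166831970215, 0.1556847095489502), (0.1501685082912445, 0.33376365900039673), 86.42286682128906) 753
 zlow [-0.00281906 -0.00053138  0.00491892]
scene scoop grip ((0.4875275194644928, 0.019763486459851265), (0.02553381957113743, 0.023308951407670975), 0.7104853987693787) [0.49118795 0.01657796 0.07610354] 0.09973538231052326 248
 top [0.48919491 0.01879214 0.09644244] 74 [0.4754888  0.00913289 0.09004074] [0.49855416 0.03148487 0.09973538]
 white [264 160  34  19  92] [280.23913043 169.14130435] [0.46202765 0.16550017 0.02861158]
 white [284 173  26  18 185] [296.54054054 181.64864865] [0.52214424 0.16627107 0.01386957]
 white [346 204  40  30 217] [362.4562212  217.78341014] [0.76602007 0.10207167 0.0683941 ]
 white [359 225  25  15  45] [374.2        235.48888889] [0.82440685 0.04545086 0.09104356]
 white [259 229  10  11  46] [263.19565217 234.34782609] [ 0.63129814 -0.07840468  0.05159666]
scene 204 153
side jar [ 0.62632793 -0.14555096] 0.060227390632777184 323 0.07139641553233801
[... 342 characters left out ...]
92824 424
 top [0.48404041 0.02847818 0.09729019] 134 [0.47215894 0.01258129 0.09026943] [0.49607794 0.03676903 0.10066737]
 white [ 90 240  42  54 242] [112.49586777 257.58677686] [0.76472521 0.13035229 0.02519339]
 white [273 240  16  80 241] [282.62655602 272.82572614] [0.46245324 0.12339179 0.02507621]
 white [233 281  12  12 108] [238.73148148 286.87037037] [0.52948265 0.16485456 0.01852628]
 white [219 282  11  11 105] [224. 287.] [0.5529527  0.16875707 0.0184304 ]
 white [247 288  11  12 110] [252.07272727 293.23636364] [0.50548635 0.17568227 0.01860487]
 white [261 289  12  12 116] [266.76724138 294.19827586] [0.48218803 0.17400759 0.01827345]
side 211 192
(385, 640, 3) (575, 670, 3)
```

View pics/c.png

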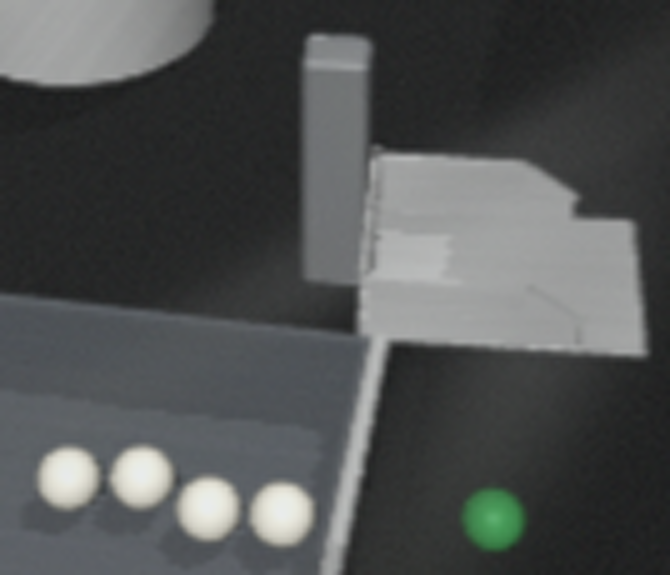

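The crop (scale 5, origin 211,192) shows the grip top at (338,50), lip corners at (633,218) and (647,355), and the balls clear of the tray end by under a ball's width.

```bash
cat >> h.py <<'E'
def rayz(n,u,v,z):
    c=calibration(n);T=np.linalg.inv(c['extrinsics']);o=T[:3,3];r=T[:3,:3]@np.array([(u-c['cx'])/c['fx'],-(v-c['cy'])/c['fy'],-1.])
    return o+r*(z-o[2])/r[2]
E
python3 - <<'E'
from h import *
np.set_printoptions(precision=4,suppress=True)
f=lambda u,v:(211+u/5,192+v/5)
for nm,u,v,z in[('lipfar',635,218,.001),('lipnear',647,355,0),('backnear',360,335,0),('griptop',339,50,.1),('b4',281,514,.014),('b3',208,509,.014),('b2',142,477,.014),('b1',68,478,.014)]:print(nm,rayz('side',*f(u,v),z))
for nm,u,v in[('T rob far',447,406),('T out far',206,380),('T out near',145,458),('T rob near',431,498)]:print('side',nm,rayz('side',u*.64,v*.64,.032))
for nm,u,v in[('T rob far',414,279),('T rob near',464,252),('T out near',601,320),('T out far',555,360)]:print('scene',nm,rayz('scene',u*.64,v*.64,.032))
for nm,u,v,z in[('griptop',391,270,.1),('b4',449,276,.014),('b3',460,281,.014),('b2',466,289,.014),('b1',478,294,.014),('liptip',331,302,.001)]:print('scene',nm,rayz('scene',u*.64,v*.64,z))
w=np.load('pics/w_side.npy');q=w[int(375*.64):int(522*.64),int(140*.64):int(452*.64)].reshape(-1,3)
t=q[(q[:,2]>.029)&(q[:,2]<.036)];r=cv2.minAreaRect(t[:,:2].astype(np.float32));print(r)
# end wall rim lines: x at robot end, x at far end
for lo,hi in((.44,.48),(.74,.79)):
    m=t[(t[:,0]>lo)&(t[:,0]<hi)];print(len(m),np.polyfit(m[:,1],m[:,0],1),m.mean(0),m[:,1].min(),m[:,1].max())
E
```

```text
lipfar [ 0.3694 -0.0237  0.001 ]
lipnear [ 0.3654  0.0584 -0.    ]
backnear [0.4689 0.0626 0.    ]
griptop [0.4821 0.0271 0.1   ]
b4 [0.482  0.1709 0.014 ]
b3 [0.5054 0.1723 0.014 ]
b2 [0.5292 0.1613 0.014 ]
b1 [0.553  0.1655 0.014 ]
side T rob far [0.4596 0.1026 0.032 ]
side T out far [0.7432 0.0977 0.032 ]
side T out near [0.7475 0.2267 0.032 ]
side T rob near [0.4601 0.2336 0.032 ]
scene T rob far [0.4663 0.0979 0.032 ]
scene T rob near [0.473  0.2253 0.032 ]
scene T out near [0.7594 0.2202 0.032 ]
scene T out far [0.759  0.0912 0.032 ]
scene griptop [0.4903 0.0209 0.1   ]
scene b4 [0.4879 0.1669 0.014 ]
scene b3 [0.5125 0.1686 0.014 ]
scene b2 [0.536  0.1572 0.014 ]
scene b1 [0.5606 0.1602 0.014 ]
scene liptip [ 0.3786 -0.0215  0.001 ]
((0.6059994101524353, 0.1378515362739563), (0.18728728592395782, 0.2964065372943878), 88.7276840209961)
382 [0.0105 0.4625] [0.4643 0.1717 0.0321] 0.04717901547397141 0.23458599126546997
320 [0.0226 0.7453] [0.7491 0.1666 0.032 ] 0.09139074212860454 0.22705690230619546
```

```bash
R="0 0 -0.12 0.15 0.323 0 0.0854"; python3 -m handwheel '0 0 -0.12 0.15 0.323 0.02 0.0854; 0 0 -0.12 0.15 0.323 0.02 0.0854; 0 0 -0.12 0.15 0.323 0.02 0.0854; 0 0 -0.12 0.15 0.323 0.02 0.0854; 0 0 -0.12 0.15 0.323 0.02 0.0854; 0 0 -0.12 0.15 0.323 0.02 0.0854; 0 0 -0.12 0.15 0.323 0.02 0.0854; 0 0 -0.12 0.15 0.323 0.02 0.0854'
```

```text
time_s: 0.77
eef_pos: [0.3272, -0.3184, 0.2487]
tcp_rot: [-3.141, 0.002, -1.4]
wrist_force: [0.6, 0.5, 0.2]
opening: 0.999
```

```bash
python3 -m handwheel '0 0 -0.126 0.159 0.335 -0.03 0.0854; 0 0 -0.126 0.159 0.335 -0.03 0.0854; 0 0 -0.126 0.159 0.335 -0.03 0.0854; 0 0 -0.126 0.159 0.335 -0.03 0.0854; 0 0 -0.126 0.159 0.335 -0.03 0.0854; 0 0 -0.126 0.159 0.335 -0.03 0.0854; 0 0 -0.126 0.159 0.335 -0.03 0.0854; 0 0 -0.126 0.159 0.335 -0.03 0.0854'
python3 -m handwheel '0 0 0 0 0 0 0.0854; 0 0 0 0 0 0 0.0854'
python3 - <<'E'
from h import *
p,d=grab('wrist'); cv2.imwrite('pics/w1.png',cv2.resize(p[...,::-1],(800,600),interpolation=cv2.INTER_CUBIC)); print(calibration('wrist'),status.get_state()['eef_pos'],status.get_state()['tcp_rot'])
E
```

```text
time_s: 1.43
eef_pos: [0.4671, -0.022, 0.222]
tcp_rot: [-3.141, 0.002, -1.525]
wrist_force: [1.2, -0.5, 0.5]
opening: 1.001
time_s: 1.6
eef_pos: [0.467, -0.0198, 0.2213]
tcp_rot: [3.14, 0.003, -1.521]
wrist_force: [0.1, -1.2, 0.1]
opening: 1.001
{'fx': 297.3186396354542, 'fy': 297.3186396354542, 'cx': 257.009157405749, 'cy': 190.4988882045715, 'mount': array([[ 9.99999886e-01, -2.59741334e-04,  4.00144142e-04,
        -5.48783949e-04],
       [-1.43316303e-04, -9.63604303e-01, -2.67332615e-01,
        -6.68805088e-02],
       [ 4.55017947e-04,  2.67332527e-01, -9.63604230e-01,
        -1.43053172e-01],
       [ 0.00000000e+00,  0.00000000e+00,  0.00000000e+00,
         1.00000000e+00]])} [ 0.46686868 -0.02124627  0.22153433] [ 3.14076458e+00  2.14311274e-03 -1.52314636e+00]
```

View pics/w1.png

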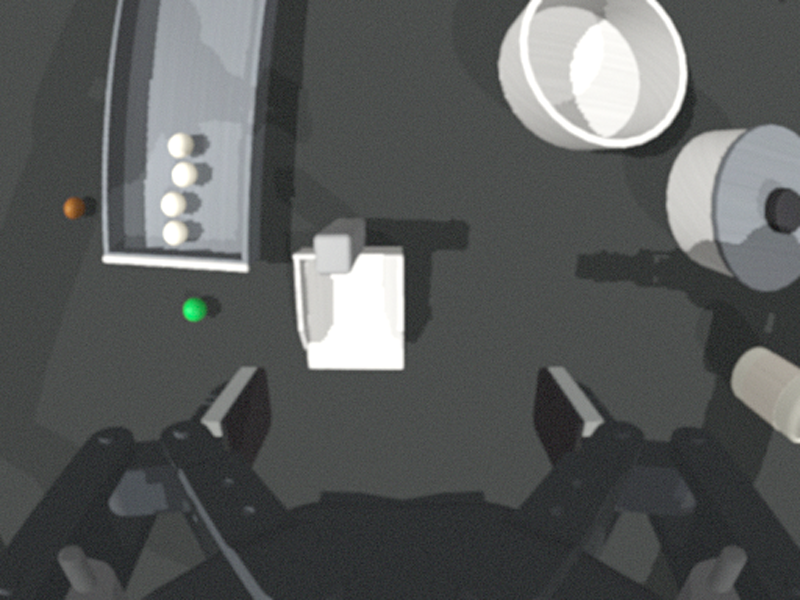

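The wrist view shows the grip top centred at (333,254), the lip corners at (309,370) and (404,370), the tray end rim from (103,261) to (248,268), the balls at (180,145), (184,174), (173,204) and (175,233), and the jar at upper right.

```bash
cat >> h.py <<'E'
from scipy.spatial.transform import Rotation as Rot
def wray(u,v,z,pos,rot):
    "wrist pixel (in 800x600 px) on plane z"
    c=calibration('wrist');a=(u*.64-c['cx'])/c['fx'];b=(v*.64-c['cy'])/c['fy'];t=np.hypot(a,b)
    k=np.array([a/t*np.sin(t),-b/t*np.sin(t),-np.cos(t)]);M=np.array(c['mount']);R=Rot.from_euler('xyz',rot).as_matrix()
    o=pos+R@M[:3,3];r=R@M[:3,:3]@k;return o+r*(z-o[2])/r[2]
E
python3 - <<'E'
from h import *
np.set_printoptions(precision=4,suppress=True)
s=np.load('pics/wrist.npz');P=s['pos'];r=s['rot']
for n,u,v,z in[('grip',333,254,.1),('lipL',309,370,.002),('lipR',404,370,.002),('backL',294,252,.028),('backR',403,251,.028),('trayL',103,261,.032),('trayR',248,268,.032),('rimL up',122,3,.032),('rimR up',265,3,.032),('b1',180,145,.014),('b2',184,174,.014),('b3',173,204,.014),('b4',175,233,.014),('jarL',510,60,.072),('jarR',686,78,.072),('jarbot',597,145,.072)]:
    print(n,wray(u,v,z,P,r), 'd',s['d'][int(v*.64),int(u*.64)])
c=calibration('wrist')
E
```

```text
grip [0.4846 0.022  0.1   ] d 0.26685634
lipL [0.364  0.0566 0.002 ] d 0.39479545
lipR [ 0.3691 -0.0256  0.002 ] d 0.39393705
backL [0.4716 0.0621 0.028 ] d 0.36664692
backR [ 0.4758 -0.0192  0.028 ] d 0.34866494
trayL [0.4607 0.2344 0.032 ] d 0.36898193
trayR [0.4588 0.0976 0.032 ] d 0.34154594
rimL up [0.68   0.2215 0.032 ] d 0.27770254
rimR up [0.6614 0.0919 0.032 ] d 0.2831441
b1 [0.5543 0.1638 0.014 ] d 0.32090268
b2 [0.5305 0.1597 0.014 ] d 0.32574096
b3 [0.5061 0.1702 0.014 ] d 0.3346784
b4 [0.4821 0.1691 0.014 ] d 0.33999518
jarL [ 0.6114 -0.08    0.072 ] d 0.28945598
jarR [ 0.6235 -0.2118  0.072 ] d 0.323239
jarbot [ 0.5629 -0.1422  0.072 ] d 0.2770569
```

Wrist and side views agree to about 3 mm: grip at (0.483, 0.0225), top at z 0.1, and the tool yaw already right. Going down to grip.

```bash
python3 -m handwheel '0 0 0 0.016 0.043 0 0.0854; 0 0 0 0.016 0.043 -0.03 0.0854; 0 0 0 0.016 0.043 -0.07 0.0854; 0 0 0 0.016 0.043 -0.1 0.0854; 0 0 0 0.016 0.043 -0.13 0.0854; 0 0 0 0.016 0.043 -0.15 0.0854; 0 0 0 0.016 0.043 -0.167 0.0854; 0 0 0 0.016 0.043 -0.168 0.0854'
```

```text
time_s: 2.32
eef_pos: [0.4798, 0.0205, 0.0502]
tcp_rot: [3.134, 0.004, -1.526]
wrist_force: [-1.5, -0.6, -0.2]
opening: 1.001
```

Run:
```python
from h import *
p,d=grab('wrist'); q,_=grab('side')
a=cv2.resize(p[130:384,100:420,::-1],(640,508));b=cv2.resize(q[150:350,200:360,::-1],(400,500))
cv2.imwrite('pics/w2.png',cv2.resize(np.hstack([a[:500,120:520],b]),(800,500)));print(status.get_state()['eef_pos'],status.get_state()['wrist_force'])
```

```text
[0.48249563 0.02052206 0.05342311] [0.09500882 0.32281004 0.04657573]
```

View pics/w2.png

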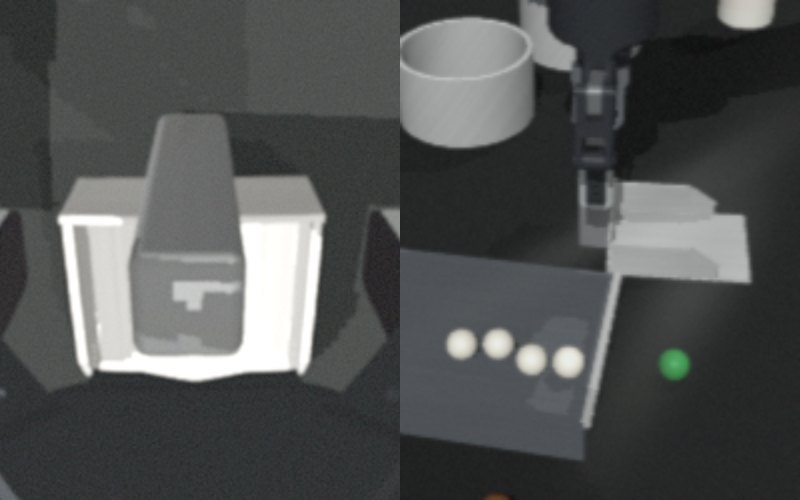

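The grip stands between the open fingers, centred (left panel, about (188,300)); the fingers straddle it in the side view. Closing.

```bash
python3 -m handwheel '0 0 0 0 0 0 0.04; 0 0 0 0 0 0 0.03; 0 0 0 0 0 0 0.02; 0 0 0 0 0 0 0.01; 0 0 0 0 0 0 0.0; 0 0 0 0 0 0 0.0; 0 0 0 0 0 0 0.0; 0 0 0 0 0 0 0.0' 90;python3 -m handwheel '0 0 0 0 0 0 0.0; 0 0 0 0 0 0 0.0; 0 0 0 0 0 0.0 0'
```

```text
time_s: 3.08
eef_pos: [0.483, 0.0206, 0.054]
tcp_rot: [3.141, 0.002, -1.525]
wrist_force: [0.1, 1.1, 4.3]
opening: 0.247
time_s: 3.33
eef_pos: [0.483, 0.0206, 0.054]
tcp_rot: [3.14, 0.002, -1.525]
wrist_force: [-1.4, 0.1, 2.3]
opening: 0.247
```

Gripped (21 mm opening). Lifting, then moving over the tray.

```bash
python3 -m handwheel '0 0 0 0 0 0.03 0; 0 0 0 0 0 0.07 0; 0 0 -0.02 0.03 0.02 0.08 0; 0 0 -0.04 0.062 0.04 0.08 0; 0 0 -0.06 0.093 0.06 0.08 0; 0 0 -0.074 0.124 0.08 0.08 0; 0 0 -0.074 0.155 0.1 0.08 0; 0 0 -0.074 0.186 0.12 0.08 0'; python3 -m handwheel '0 0 0 0.031 0.021 0 0;0 0 0 0.04 0.028 0 0;0 0 0 0.04 0.028 0 0;0 0 0 0.04 0.028 0 0'
python3 - <<'E'
from h import *
p,d=grab('wrist'); q,_=grab('side');print(status.get_state()['eef_pos'],status.get_state()['tcp_rot'],status.get_state()['wrist_force'])
a=cv2.resize(p[:300,100:420,::-1],None,fx=1.5,fy=1.5);b=cv2.resize(q[130:350,80:360,::-1],(573,450))
o=np.hstack([a,b]);cv2.imwrite('pics/w3.png',cv2.resize(o,(800,int(o.shape[0]*800/o.shape[1]))));print(o.shape)
E
```

```text
time_s: 4.0
eef_pos: [0.6695, 0.1417, 0.1324]
tcp_rot: [3.138, 0.002, -1.599]
wrist_force: [0.3, 0.1, -1.9]
opening: 0.247
time_s: 4.33
eef_pos: [0.7086, 0.1698, 0.1305]
tcp_rot: [3.135, 0.001, -1.598]
wrist_force: [-0.4, 0.5, -1.6]
opening: 0.244
[0.70823369 0.16899627 0.13138188] [ 3.13618988e+00  1.39108382e-03 -1.59946588e+00] [-0.3678069  -0.32399792 -1.35645264]
(450, 1053, 3)
```

View pics/w3.png

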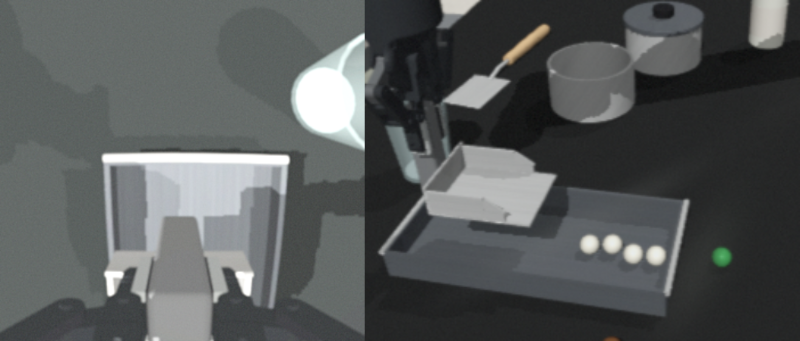

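The scoop hangs over the far half of the tray, lip well behind the balls (side panel: lip (555,175), balls (590–655,245)); checking lateral centring.

Run:
```python
from h import *
np.set_printoptions(precision=4,suppress=True)
s=np.load('pics/wrist.npz');P=s['pos'];r=s['rot'];k=1053/800/1.5
for n,u,v,z in[('farL',104,156,.032),('farR',289,157,.032),('sideL',107,245,.032),('sideR',270,305,.032),('panbackL',106,250,.105),('panbackR',252,250,.105)]:
    print(n,wray((u*k+100)/.64,v*k/.64,z,P,r))
f=lambda u,v:(80+u*0+ (u-365)*(1053/800)*280/573,130+v*(1053/800)*220/450)
print('lip near side',rayz('side',*f(530,225),.077),'lip far',rayz('side',*f(556,175),.077))
for u,v in((590,243),(612,243),(633,253),(656,254)):print(rayz('side',*f(u,v),.014))
```

```text
farL [0.7552 0.2234 0.032 ]
farR [0.7516 0.0882 0.032 ]
sideL [0.687  0.2266 0.032 ]
sideR [0.629  0.0961 0.032 ]
panbackL [0.7111 0.2097 0.105 ]
panbackR [0.709  0.1308 0.105 ]
lip near side [0.5957 0.212  0.077 ] lip far [0.5936 0.1335 0.077 ]
[0.5535 0.1627 0.014 ]
[0.5306 0.1591 0.014 ]
[0.5061 0.1702 0.014 ]
[0.4825 0.168  0.014 ]
```

```bash
python3 -m handwheel '0 0 0 -0.006 -0.011 -0.02 0; 0 0 0 -0.006 -0.011 -0.04 0; 0 0 0 -0.006 -0.011 -0.055 0; 0 0 0 -0.006 -0.011 -0.064 0; 0 0 0 -0.006 -0.011 -0.068 0; 0 0 0 -0.006 -0.011 -0.071 0; 0 0 0 -0.006 -0.011 -0.0715 0; 0 0 0 -0.006 -0.011 -0.0715 0'; python3 -m handwheel '0 0 0 0 0 0 0;0 0 0 0 0 0 0'
```

```text
time_s: 5.1
eef_pos: [0.7029, 0.1582, 0.0609]
tcp_rot: [3.138, 0.002, -1.599]
wrist_force: [-0.2, -0.7, -1.8]
opening: 0.245
time_s: 5.27
eef_pos: [0.7037, 0.1583, 0.0621]
tcp_rot: [3.14, 0.002, -1.599]
wrist_force: [0.4, 0.4, -1.4]
opening: 0.246
```

```bash
python3 -m handwheel '0 0 0 0 0 -0.0015 0; 0 0 0 0 0 -0.003 0;0 0 0 0 0 -0.003 0;0 0 0 0 0 -0.003 0;0 0 0 0 0 -0.003 0'
```

```text
time_s: 5.68
eef_pos: [0.7036, 0.1583, 0.059]
tcp_rot: [3.14, 0.002, -1.599]
wrist_force: [-0.6, 0.1, -1.1]
opening: 0.249
```

```bash
python3 -m handwheel '0 0 0 0 0 -0.001 0; 0 0 0 0 0 -0.0015 0;0 0 0 0 0 -0.0015 0;0 0 0 0 0 -0.0015 0'
```

```text
time_s: 6.02
eef_pos: [0.7039, 0.1584, 0.0581]
tcp_rot: [3.14, 0.002, -1.599]
wrist_force: [-1.5, 1.2, 1.7]
opening: 0.247
```

```bash
python3 -m handwheel '0 0 0 -0.006 0.0002 0 0; 0 0 0 -0.012 0.0004 0 0; 0 0 0 -0.018 0.0006 0 0; 0 0 0 -0.024 0.0008 0 0; 0 0 0 -0.03 0.001 0 0; 0 0 0 -0.036 0.0012 0 0; 0 0 0 -0.042 0.0014 0 0; 0 0 0 -0.048 0.0016 0 0'; python3 -m handwheel '0 0 0 -0.006 0.0002 0 0; 0 0 0 -0.012 0.0004 0 0; 0 0 0 -0.018 0.0006 0 0; 0 0 0 -0.024 0.0008 0 0; 0 0 0 -0.03 0.001 0 0; 0 0 0 -0.035 0.0012 0 0; 0 0 0 -0.04 0.0012 0 0'
python3 - <<'E'
from h import *
q,_=grab('side');p,_=grab('wrist')
o=np.hstack([cv2.resize(q[200:340,150:330,::-1],(540,420)),cv2.resize(p[:310,100:350,::-1],(260,322))[:,:].repeat(1,0)[0:322] if 0 else cv2.resize(p[:384,130:390,::-1],(284,420))]);cv2.imwrite('pics/w4.png',cv2.resize(o,(800,408)))
E
```

```text
time_s: 6.68
eef_pos: [0.6553, 0.16, 0.0581]
tcp_rot: [3.14, 0.002, -1.599]
wrist_force: [0.4, 1.1, 0.1]
opening: 0.245
time_s: 7.27
eef_pos: [0.6148, 0.1613, 0.0581]
tcp_rot: [3.14, 0.002, -1.599]
wrist_force: [0.7, -0.2, -1.8]
opening: 0.248
```

View pics/w4.png

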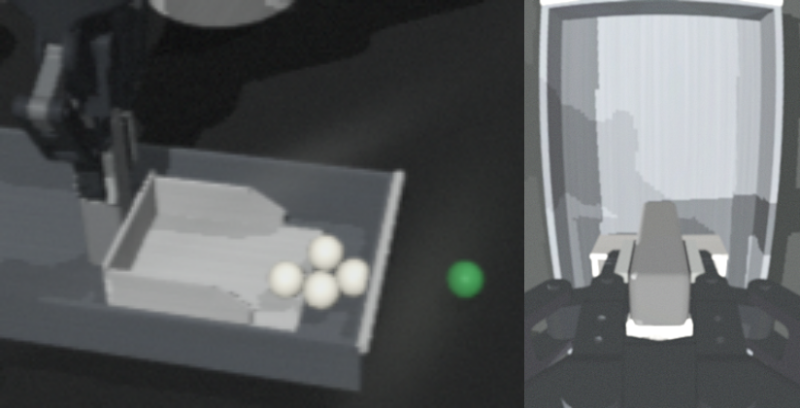

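Side panel: one ball is already on the pan at (286,279), the others bunched at the end wall around (325,250)–(353,277). Keep pushing.

```bash
python3 -m handwheel '0 0 0 -0.004 0.0001 0 0; 0 0 0 -0.008 0.0002 0 0; 0 0 0 -0.012 0.0003 0 0; 0 0 0 -0.016 0.0004 0 0; 0 0 0 -0.02 0.0005 0 0; 0 0 0 -0.024 0.0006 0 0; 0 0 0 -0.026 0.0007 0 0; 0 0 0 -0.028 0.0008 0 0'; python3 -m handwheel '0 0 0 -0.002 0 0 0;0 0 0 -0.003 0 0 0;0 0 0 -0.003 0 0 0'
```

```text
time_s: 8.03
eef_pos: [0.586, 0.1621, 0.0581]
tcp_rot: [3.139, 0.002, -1.599]
wrist_force: [2.2, 0.2, 0.9]
opening: 0.245
time_s: 8.28
eef_pos: [0.5826, 0.1621, 0.0581]
tcp_rot: [3.138, 0.002, -1.599]
wrist_force: [-0.1, -0.0, 0.6]
opening: 0.247
```

```bash
python3 -m handwheel '0 0 0 -0.001 0 0 0;0 0 0 -0.002 0 0 0;0 0 0 -0.002 0 0 0'
python3 - <<'E'
from h import *
q,_=grab('side')
cv2.imwrite('pics/w5.png',cv2.resize(q[210:330,170:310,::-1],(560,480),interpolation=cv2.INTER_CUBIC))
E
```

```text
time_s: 8.53
eef_pos: [0.5806, 0.1622, 0.0581]
tcp_rot: [3.138, 0.002, -1.599]
wrist_force: [1.5, 0.4, -1.1]
opening: 0.244
```

View pics/w5.png

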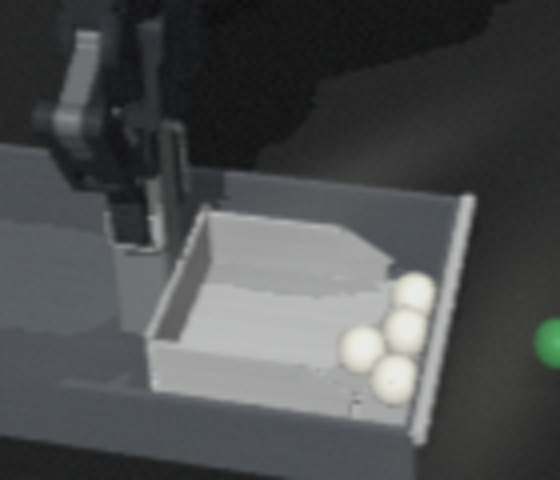

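Three balls lie along the end wall (x≈400–415) and one behind on the pan. Nudging until the lip meets the wall.

```bash
python3 -m handwheel '0 0 0 -0.001 0 0 0;0 0 0 -0.002 0 0 0;0 0 0 -0.002 0 0 0'; python3 -m handwheel '0 0 0 -0.001 0 0 0;0 0 0 -0.002 0 0 0;0 0 0 -0.002 0 0 0'
```

```text
time_s: 8.83
eef_pos: [0.5795, 0.1621, 0.0586]
tcp_rot: [3.141, 0.002, -1.599]
wrist_force: [4.6, -0.2, -0.6]
opening: 0.249
time_s: 9.08
eef_pos: [0.5791, 0.1621, 0.0594]
tcp_rot: [-3.138, 0.002, -1.599]
wrist_force: [6.0, 0.4, -2.4]
opening: 0.245
```

```bash
python3 -m handwheel '0.001 0.03 0 0.0018 0 0.0008 0;0.002 0.06 0 0.0036 0 0.0015 0;0.003 0.09 0 0.005 0 0.0018 0;0.004 0.12 0 0.0063 0 0.002 0;0.005 0.15 0 0.0074 0 0.0022 0;0.006 0.18 0 0.0084 0 0.0024 0;0.007 0.21 0 0.0094 0 0.0025 0;0.008 0.24 0 0.0103 0 0.0025 0'
python3 - <<'E'
from h import *
q,_=grab('side')
cv2.imwrite('pics/w6.png',cv2.resize(q[200:330,170:310,::-1],(560,520),interpolation=cv2.INTER_CUBIC))
E
```

```text
time_s: 9.75
eef_pos: [0.5883, 0.162, 0.0608]
tcp_rot: [2.901, 0.003, -1.6]
wrist_force: [-1.6, -1.0, -3.1]
opening: 0.242
```

View pics/w6.png

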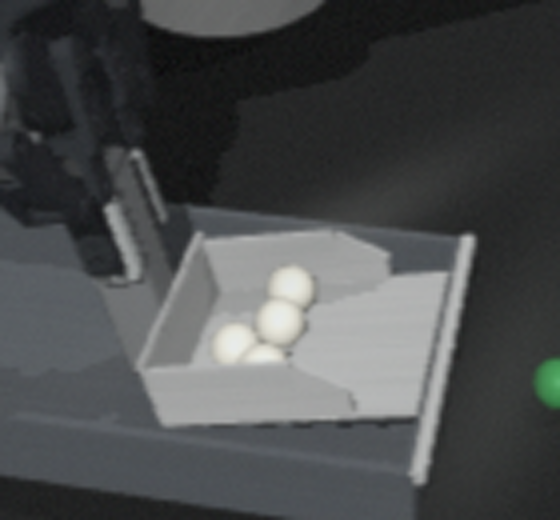

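All four balls are in the pan, at (235,345), (265,365), (279,322) and (291,288), clear of the lip. Lifting with a bit more tilt.

```bash
python3 -m handwheel '0.001 0.03 0 0.002 0 0.006 0;0.002 0.06 0 0.004 0 0.016 0;0.003 0.09 0 0.006 0 0.031 0;0.003 0.1 0 0.008 0 0.051 0;0.003 0.1 0 0.008 0 0.073 0;0.003 0.1 0 0.008 0 0.096 0;0.003 0.1 0 0.008 0 0.119 0;0.003 0.1 0 0.008 0 0.138 0'; python3 -m handwheel '0 0 0 0 0 0.01 0;0 0 0 0 0 0.018 0;0 0 0 0.003 -0.008 0.02 0;0 0 0 0.008 -0.02 0.02 0;0 0 0 0.015 -0.035 0.02 0;0 0 0 0.023 -0.053 0.02 0;0 0 0 0.033 -0.072 0.02 0;0 0 0 0.044 -0.092 0.02 0'
```

```text
time_s: 10.47
eef_pos: [0.5954, 0.162, 0.1993]
tcp_rot: [2.797, 0.003, -1.601]
wrist_force: [-0.1, -0.5, -2.2]
opening: 0.245
time_s: 11.13
eef_pos: [0.6394, 0.0676, 0.2174]
tcp_rot: [2.794, 0.003, -1.601]
wrist_force: [0.6, -0.4, -3.0]
opening: 0.243
```

```bash
python3 -m handwheel '0 0 0 0.011 -0.02 0 0;0 0 0 0.022 -0.04 0 0;0 0 0 0.033 -0.06 0 0;0 0 0 0.044 -0.08 0 0;0 0 0 0.055 -0.1 0 0;0 0 0 0.066 -0.12 0 0;0 0 0 0.077 -0.14 0 0;0 0 0 0.088 -0.158 0 0'
```

```text
time_s: 11.8
eef_pos: [0.7271, -0.0938, 0.2151]
tcp_rot: [2.791, 0.003, -1.603]
wrist_force: [0.6, -1.5, -2.9]
opening: 0.247
```

```bash
python3 -m handwheel '0 0 0 0.009 -0.016 0 0;0 0 0 0.017 -0.03 0 0;0 0 0 0.024 -0.042 0 0;0 0 0 0.03 -0.05 0 0;0 0 0 0.034 -0.055 0 0;0 0 0 0.035 -0.057 0 0;0 0 0 0.035 -0.057 0 0'
python3 - <<'E'
from h import *
q,_=grab('side');p,_=grab('scene');s=status.get_state();print(s['eef_pos'],s['tcp_rot'])
o=np.hstack([cv2.resize(q[80:230,90:290,::-1],(400,300),interpolation=cv2.INTER_CUBIC),cv2.resize(p[150:300,180:380,::-1],(400,300),interpolation=cv2.INTER_CUBIC)])
cv2.imwrite('pics/w7.png',o)
E
```

```text
time_s: 12.38
eef_pos: [0.7618, -0.1519, 0.2136]
tcp_rot: [2.789, 0.004, -1.605]
wrist_force: [-0.2, -0.5, -2.2]
opening: 0.245
[ 0.76185096 -0.15060915  0.21453981] [ 2.78998158  0.00376648 -1.60330132]
```

View pics/w7.png

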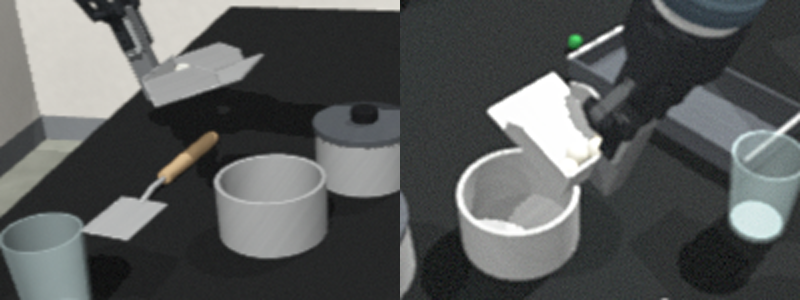

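The scoop hangs above the open jar with the balls at the back of the pan (right panel, (580,150)). The lip is about over the jar's middle. Lowering, then tipping about the lip.

```bash
python3 -m handwheel '0 0 0 0 0 -0.01 0;0 0 0 0 0 -0.025 0;0 0 0 0 0 -0.04 0;0 0 0 0 0 -0.055 0;0 0 0 0 0 -0.066 0;0 0 0 0 0 -0.07 0;-0.002 -0.07 0 -0.001 0 -0.072 0;-0.004 -0.15 0 -0.003 0 -0.073 0'; python3 -m handwheel '0 0 0 0 0 0 0;0 0 0 0 0 0 0'
```

```text
time_s: 13.15
eef_pos: [0.759, -0.1504, 0.139]
tcp_rot: [2.941, 0.005, -1.602]
wrist_force: [0.4, -0.6, -2.3]
opening: 0.249
time_s: 13.32
eef_pos: [0.7584, -0.1503, 0.1391]
tcp_rot: [2.939, 0.005, -1.603]
wrist_force: [-0.9, 0.0, -2.7]
opening: 0.246
```

```bash
python3 -m handwheel '-0.003 -0.1 0 -0.0037 0 0.002 0;-0.006 -0.2 0 -0.0086 0 0.006 0;-0.009 -0.3 0 -0.0147 0 0.013 0;-0.012 -0.4 0 -0.0218 0.0005 0.0207 0;-0.015 -0.5 0 -0.03 0.0005 0.0275 0;-0.018 -0.6 0 -0.039 0.001 0.0345 0;-0.02 -0.7 0 -0.049 0.001 0.0414 0;-0.022 -0.8 0 -0.0598 0.001 0.0473 0'; python3 -m handwheel '-0.003 -0.1 0 -0.011 0 0.005 0;-0.005 -0.2 0 -0.023 0 0.01 0;-0.005 -0.2 0 -0.023 0 0.01 0;-0.005 -0.2 0 -0.023 0 0.01 0'
python3 - <<'E'
from h import *
q,_=grab('side');p,_=grab('scene');s=status.get_state();print(s['eef_pos'],s['tcp_rot'])
o=np.hstack([cv2.resize(q[80:330,90:340,::-1],(400,400),interpolation=cv2.INTER_CUBIC),cv2.resize(p[170:320,180:330,::-1],(400,400),interpolation=cv2.INTER_CUBIC)])
cv2.imwrite('pics/w8.png',o)
E
```

```text
time_s: 13.98
eef_pos: [0.6994, -0.1496, 0.1886]
tcp_rot: [-2.539, 0.006, -1.596]
wrist_force: [0.9, 1.9, -1.7]
opening: 0.247
time_s: 14.32
eef_pos: [0.6758, -0.1494, 0.1983]
tcp_rot: [-2.34, 0.007, -1.594]
wrist_force: [1.1, 0.8, -2.2]
opening: 0.245
[ 0.67759567 -0.14992341  0.1999161 ] [-2.33808757  0.00509606 -1.59375034]
```

View pics/w8.png

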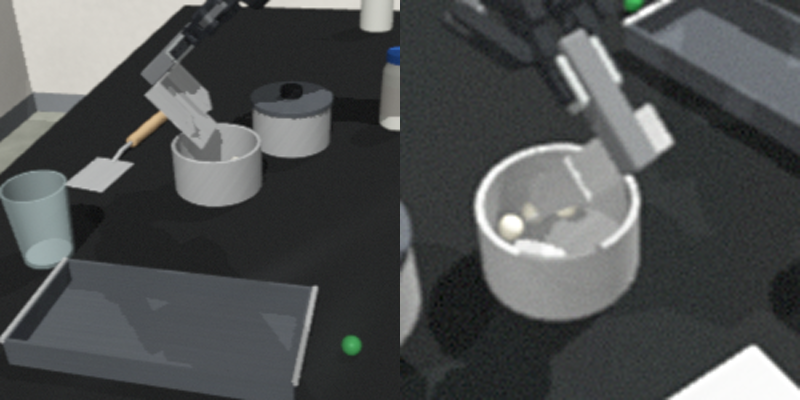

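Two or three white balls show inside the jar (right panel, (511,226), (530,210), (567,211)); the tray and pan are empty. Lifting clear and levelling.

```bash
python3 -m handwheel '0 0 0 0.005 0 0.015 0;0 0 0 0.01 0 0.035 0;0 0 0 0.01 0 0.06 0;0.003 0.1 0 0.01 0 0.075 0;0.006 0.2 0 0.01 0.01 0.08 0;0.009 0.3 0 0.01 0.02 0.08 0;0.012 0.4 0 0 0.035 0.08 0;0.015 0.5 0 -0.01 0.05 0.08 0'; python3 -m handwheel '0.003 0.1 0 -0.02 0.02 0 0;0.006 0.2 0 -0.05 0.04 0 0;0.009 0.3 0 -0.08 0.06 0 0;0.009 0.3 0 -0.1 0.08 0 0;0.009 0.3 0 -0.13 0.1 0 0;0.009 0.3 0 -0.155 0.115 0 0;0.009 0.3 0 -0.175 0.12 0 0;0.009 0.3 0 -0.18 0.122 0 0'
```

```text
time_s: 15.08
eef_pos: [0.6689, -0.1001, 0.2824]
tcp_rot: [-2.841, 0.005, -1.598]
wrist_force: [-0.6, 0.5, -2.0]
opening: 0.242
time_s: 15.75
eef_pos: [0.4882, 0.023, 0.2839]
tcp_rot: [-3.14, 0.005, -1.598]
wrist_force: [0.2, -0.3, -1.5]
opening: 0.249
```

```bash
python3 -m handwheel '0 0 0 0 0 -0.03 0;0 0 0 0 0 -0.065 0;0 0 0 0 0 -0.1 0;0 0 0 0 0 -0.135 0;0 0 0 0 0 -0.165 0;0 0 0 0 0 -0.19 0;0 0 0 0 0 -0.208 0;0 0 0 0 0 -0.215 0'; python3 -m handwheel '0 0 0 0 0 0 0;0 0 0 0 0 0 0'
python3 - <<'E'
from h import *
s=status.get_state();print(s['eef_pos'],s['tcp_rot'],s['wrist_force'])
q,d=grab('side')
# underside edge of pan near side & lip height via depth cloud
v,u=np.mgrid[:384,:512];c=calibration('side');w=(np.stack([(u-c['cx'])/c['fx']*d,-(v-c['cy'])/c['fy']*d,-d,np.ones_like(d)],-1)@np.linalg.inv(c['extrinsics']).T)[...,:3]
m=(w[...,0]>.36)&(w[...,0]<.48)&(w[...,1]>-.01)&(w[...,1]<.055)&(w[...,2]>.006)&(w[...,2]<.05)&(q.min(-1)>100)
t=w[m]
for a in np.arange(.37,.47,.02):
    b=t[(t[:,0]>a)&(t[:,0]<a+.02)&(t[:,1]>0)&(t[:,1]<.04)];print(round(a,2),len(b),np.median(b[:,2]) if len(b) else None)
E
```

```text
time_s: 16.42
eef_pos: [0.4881, 0.0229, 0.0666]
tcp_rot: [3.139, 0.005, -1.599]
wrist_force: [-0.6, -0.1, -2.1]
opening: 0.243
time_s: 16.58
eef_pos: [0.4896, 0.0225, 0.0673]
tcp_rot: [3.14, 0.004, -1.599]
wrist_force: [0.1, 0.2, -1.6]
opening: 0.245
[0.48956547 0.02250676 0.06726419] [ 3.13979374  0.00406494 -1.59883984] [ 0.06035516  0.16188111 -1.6021075 ]
0.37 96 0.014774129014082371
0.39 136 0.014835249179413978
0.41 105 0.014733551942742618
0.43 92 0.01472020226703638
0.45 90 0.014601853764795336
```

The pan floor is level, its underside about 12.5 mm above the bench. Setting it down gently.

```bash
python3 -m handwheel '0 0 0 0 0 -0.004 0;0 0 0 0 0 -0.008 0;0 0 0 0 0 -0.011 0;0 0 0 0 0 -0.012 0;0 0 0 0 0 -0.012 0;0 0 0 0 0 -0.012 0'; python3 -m handwheel '0 0 0 0 0 -0.001 0;0 0 0 0 0 -0.0015 0;0 0 0 0 0 -0.0015 0'
```

```text
time_s: 17.13
eef_pos: [0.4899, 0.0225, 0.056]
tcp_rot: [3.141, 0.004, -1.599]
wrist_force: [-0.3, -0.1, -1.9]
opening: 0.249
time_s: 17.38
eef_pos: [0.4898, 0.0225, 0.0544]
tcp_rot: [3.141, 0.004, -1.599]
wrist_force: [-0.0, 0.4, -2.2]
opening: 0.248
```

```bash
python3 -m handwheel '0 0 0 0 0 -0.0005 0;0 0 0 0 0 -0.001 0;0 0 0 0 0 -0.001 0;0 0 0 0 0 -0.001 0'
```

```text
time_s: 17.72
eef_pos: [0.4902, 0.0225, 0.0541]
tcp_rot: [3.141, 0.004, -1.599]
wrist_force: [-1.6, 1.2, 4.9]
opening: 0.246
```

Contact (about +6.5 N). Letting go and rising straight up.

```bash
python3 -m handwheel '0 0 0 0 0 0 0.03;0 0 0 0 0 0 0.045;0 0 0 0 0 0 0.06;0 0 0 0 0 0 0.0854;0 0 0 0 0 0 0.0854;0 0 0 0 0 0 0.0854;0 0 0 0 0 0 0.0854;0 0 0 0 0 0 0.0854' 20; python3 -m handwheel '0 0 0 0 0 0 0.0854;0 0 0 0 0 0.02 0.0854;0 0 0 0 0 0.05 0.0854;0 0 0 0 0 0.085 0.0854;0 0 0 0 0 0.12 0.0854;0 0 0 0 0 0.15 0.0854;0 0 0 0 0 0.18 0.0854;0 0 0 0 0 0.2 0.0854'
python3 - <<'E'
from h import *
q,d=grab('side');p,_=grab('wrist');r,_=grab('scene');s=status.get_state();print(s['eef_pos'],s['wrist_force'])
f=lambda a:cv2.resize(a[...,::-1],(400,300),interpolation=cv2.INTER_AREA)
o=np.vstack([np.hstack([f(q[90:330,60:380]),f(r[150:300,180:380])]),np.hstack([f(p[:300,100:500]),f(p[0:120,300:460])])]);cv2.imwrite('pics/w9.png',o)
E
```

```text
time_s: 18.38
eef_pos: [0.4901, 0.0225, 0.054]
tcp_rot: [3.141, 0.004, -1.599]
wrist_force: [0.4, -0.1, 0.9]
opening: 0.997
time_s: 19.05
eef_pos: [0.491, 0.0224, 0.2576]
tcp_rot: [-3.137, 0.003, -1.599]
wrist_force: [0.8, -0.8, 0.8]
opening: 1.0
[0.49108472 0.02235426 0.25594   ] [ 0.29988841 -0.30040543 -0.70624759]
```

View pics/w9.png

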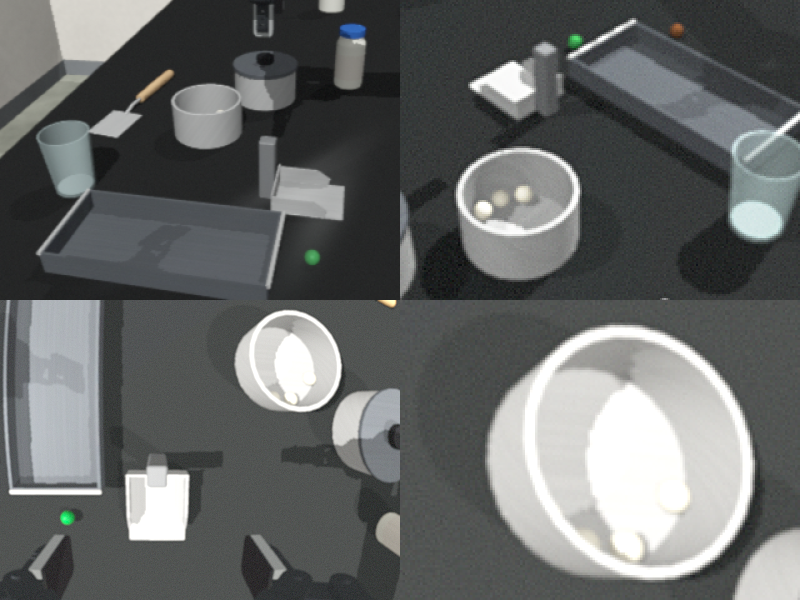

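Tray and pan are empty, the scoop stands upright on its own, and three balls show in the jar (top right panel, (484,210), (500,199), (523,194)). Nothing white lies on the bench in view. Handing in.

```bash
python3 -c "
from workcell import workorder,status
print(workorder.finish_job());print(status.get_state()['time_s'])"
```

```text
the job is handed in; nothing more can be done
None
the job is handed in; nothing more can be done
```

I scooped all four balls out of the tray in one go, carried them together in the pan and tipped them into the open jar. I then stood the scoop on the bench near where it started, let go and moved the gripper clear. The fingers never touched the balls, and the arm had used about 19 s when I handed in.

**Last checks:** the final pictures show the tray and pan empty and the scoop standing upright. The pan measured level just before I set it down. The bench contact read about 7 N.

**Not confirmed:** only three balls can be made out in the jar. The fourth went over in the same load; it is probably hidden by the jar's near wall or bright floor, since no white ball lies on the bench in view.

**Disagreement:** the scene camera placed things about 7 mm off from the side camera. I went by the side and wrist views, which agreed to within about 5 mm.

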